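Angle the vial carrier past the post into the reader's bay

TASK

The long carrier of red-capped vials lies across the bench in front of the tube reader. Pushing with the fingers only, swing one end and then the other to angle it past the steel post and into the reader's loading bay, and slide it fully home against the back stop. Never lift or tip the carrier, and leave the pot, jar, timer and foam rack where they stand.

Things in the scene. Friction and masses are not known exactly. Their poses are not given: they have to be found in the camera images.
- carrier: Long narrow grey strip carrier, 200 x 30 mm, 30 mm high, holding eight short red-capped vials in a row (fixed in it, tops at 53 mm). About 0.35 kg, slides flat on the bench. Origin: centre of its underside; local x along its length (both ends are alike, either may lead), local z up.
- bay: Fixed loading bay of the white reader: lane on the bare bench, walls 36 mm high, 8 thick, 46 apart, 155 deep to the back stop (a carrier that is home sticks out 45). Wall mouths splay outward over 27 mm to 40 mm from the centre line. Origin: bench, mouth centre where straight walls begin; local x points into the bay, y left of that, z up. Reader housing behind: 150 wide, 95 high, 120 long.
- back_stop (a point): Centre of the inner face of the bay's back stop, 20 mm above the bench; the carrier's leading end face meets it when home.
- post: Fixed upright steel post, 16 mm diameter, 58 mm tall, standing in front of the mouth on the local +y (robot's) side of the bay's centre line. Origin: centre of its foot on the bench.
- end_a (a point): Centre of the carrier's end face at local +x (100 mm from its centre), 15 mm above the bench.
- end_b (a point): Centre of the carrier's end face at local -x (100 mm from its centre), 15 mm above the bench.
- pot: Bystander: small white screw-lid pot, 44 mm diameter, 44 mm tall, beside the bay's mouth on the side away from the post. Origin: centre of its underside.
- jar: Bystander: amber jar, 60 mm diameter, 62 mm tall. Origin: centre of its underside.
- timer: Bystander: flat white timer, 75 x 55 mm, 24 mm high. Origin: centre of its underside.
- foam_rack: Bystander: white foam block 100 x 140 mm, 30 mm high, with five red-capped tubes standing in it up to 94 mm. Origin: centre of its underside.
Mind the look-alikes: they are no part of the job. There is more than one size of the carrier; the one meant has the size given above.

How it is judged:
By the outcome, as a careful person would: the job done as asked, in the order asked, and still so for the second after the job is handed in, with the robot touching nothing.
It also fails if it takes over 64 s, if anything falls off the work surface, if the arm or the gripper's body presses on something with over 40 N, if the wrist force passes 120 N, or if a joint passes its speed limit or range.

ROBOT

A 7-joint arm with a two-finger parallel gripper is mounted at the origin on the work surface. World frame = base frame: x ahead of the robot, y to its left, z up, the work surface at z = 0. Lengths are in m, angles in rad, forces in N, time in s.
With the tool pointing down it reaches from about 0.425 to 0.875 m from the base axis. Payload 4.7 kg.
Tool frame: the origin (TCP) lies midway between the tips of the shut fingers; the grasp point (between the pads) lies 19 mm behind it (env.tcp_to_grasp is the distance from the TCP to the grasp point, in m); z points along the fingers, y is the direction in which the jaws open and shut (so a half turn about z gives the same grasp; the last joint's range is limited). The gripper opens to 87 mm and grips with 3 to 60 N. Pads are 19 mm wide; open, the fingers measure 117 mm over their backs; the gripper's body (75 mm by 190 mm) begins 51 mm behind the grasp point.
Start: joints at [-1.116, 0.321, -0.07, 1.45, 0.023, 1.371, -0.057], TCP at [0.277, 0.588, 0.223] pointing down, gripper open.
Joint ranges: [-2.86, 2.86], [-0.3, 2.09], [-1.38, 1.24], [0.06, 2.45], [-1.56, 4.7], [0.09, 2.05], [-2.69, 2.69]. Speed limits (rad/s): [2.57, 2.57, 3.14, 3.14, 3.14, 3.14, 3.14].

INTERFACE

Orientations are given as a unit quaternion [w, x, y, z].
In Python, from rig import env gives the robot as it stands. The module is installed in compiled form; this text tells all that it offers.
- The arm moves only by the tool carry_out, never from a script. Its argument "plan" is a list of rows, each a list of 7 numbers: the turn, a rotation vector about the tool's x, y, z in rad, then the shift along the tool's x, y, z in cm, then the opening in per cent of the stroke, from 0 (shut) to 100 (fully open). In form: [[ax, ay, az, tx, ty, tz, grip], ...]. A call has 1 to 12 rows; each row shifts and turns the commanded pose from where the row before left it, along the tool's axes as they then stand; what a row does not reach is not made up. A row lasts 1/12 s, in which the tool goes at most 41.7 mm and 7.16 degrees, less where a joint would pass 70% of its speed; a pose out of reach is approached as far as the arm can. A call is refused whole if a number of a shift passes 4.17 or a number of a turn 0.125, either way. A call with a gripper value outside its range is refused whole. The fingers move at their own pace and stop on an object; "squeeze" is the grip in N (left out, the last holds). Time passes only in rows, so rows that do not move let the fingers close. It gives the time, the measured TCP pose, the force and the opening at its end, in the units of the state.
- env.get_state(): the state, without advancing time (a new reading comes with each control period).
- env.read_camera(name): name is "scene" or "top" or "wrist"; returns (picture, depth): 384x512x3 uint8, blue, green, red; 384x512 float32, m along the optical axis (not along the pixel's ray), 0 where there is no reading.
- env.camera_info(name): a dict with "fx", "fy", "cx", "cy" (pixels), "R" (3x3) and "t" (3): a world point X has camera coordinates R X + t; the wrist camera has in their place "T_tool_cam" (4x4, takes a point from camera to tool coordinates, whose origin is the TCP and whose axes are the flange's). Camera axes: x right, y down, z forward; pixel columns grow to the right and rows downward; lengths in m; the calibration is good to about 2 mm. A picture is of the moment at which its call begins: read the wrist's pose just before it. camera_info takes no time and is no camera call.
- env.sign_off(): hands the job in, once; it reports no verdict.
Trained networks look in the newest picture that a camera, given by its name, has taken for a name from the list of things; names that differ only in an ending like _2 or _b are one class to them, and where a whole thing is asked for, a point or a joint stands for the part that bears it (a point fixed in the world has none). Each returns a list of dicts, best first, with "conf" (0 to 1); they miss things now and then, are a little off and sometimes report something else, mostly with a low value. They report only what shows in the picture. A call takes as long as a camera call. They do not tell look-alikes from the thing itself.
- env.spot_in(camera, thing): "point" ([row, column] in pixels, amid what is visible of it).
- env.pinpoint(camera, thing): "point" ([row, column] in pixels: a listed point, or the origin of a listed thing).
The state is a dict: "time": time; "joint_pos": joint angles; "joint_vel": joint speeds; "joint_torque": joint torques, N m; "eef_pos": TCP position; "ee_rot": TCP orientation; "ft_force": force on the tool from outside, world axes, zero at the start; "wrist_torque": the same for the moment, N m; "grip_width": finger opening in m.
Only numpy, scipy, OpenCV 4.12 (cv2) and the standard library are available. Lean on these libraries where they do the work, as an engineer would, in place of code of your own. Each camera call takes 0.05 s, during which the arm holds its last target.

## Working session

There is one attempt and no reset: what is moved stays moved. The work goes in short steps, Python scripts to look and compute and a tool call to move; the robot and the scene stay as the last step left them, time stands still between calls to the robot, and variables do not carry over. Pictures are saved under pics/ and viewed, and the job is handed in when it is done.

Besides the shell and the picture viewer there is one more tool, called after "Emit:" by a JSON object that holds its "name" and its "arguments". carry_out: Moves the arm, as the interface text tells. Its arguments: {"type":"object","properties":{"plan":{"type":"array"},"squeeze":{"type":"number"}},"required":["plan"]}

```bash
mkdir -p pics; ls
python3 - <<'E'
from rig import env
import cv2
s=env.get_state()
print({k:s[k] for k in('time','eef_pos','ee_rot','ft_force','grip_width')})
for n in('scene','top'):
    p,d=env.read_camera(n); cv2.imwrite(f'pics/{n}0.png',p)
    print(n,env.camera_info(n))
    for t in('carrier','bay','back_stop','post','end_a','end_b','pot','jar','timer','foam_rack'):
        print(t,[(([round(float(v)) for v in r['point']]),round(r['conf'],2)) for r in env.pinpoint(n,t)[:4]])
E
```

```text
pics
{'time': 0.0, 'eef_pos': array([0.277125  , 0.58734785, 0.22145622]), 'ee_rot': array([-1.60788016e-04,  2.18597059e-01,  9.75814728e-01, -9.57065077e-04]), 'ft_force': array([-0.03291601,  0.63601504, -0.88000856]), 'grip_width': 0.08716350247987065}
scene {'fx': 367.2755973939601, 'fy': 367.2755973939601, 'cx': 246.0591944185214, 'cy': 192.44818523938127, 'R': array([[-0.4745719 ,  0.88016446, -0.00959322],
       [ 0.54882217,  0.287361  , -0.78499546],
       [-0.68816839, -0.37780176, -0.61942723]]), 't': array([ 0.23383421, -0.26186416,  1.36483667])}
carrier [([272, 194], 0.91), ([213, 225], 0.76), ([168, 256], 0.61)]
bay [([241, 287], 0.97), ([261, 350], 0.38)]
back_stop [([265, 348], 0.78)]
post [([213, 264], 0.57)]
end_a [([253, 224], 0.98), ([183, 228], 0.9), ([230, 220], 0.8), ([278, 164], 0.65)]
end_b [([253, 224], 0.98), ([183, 228], 0.9), ([230, 220], 0.8), ([278, 164], 0.65)]
pot [([278, 277], 0.66), ([216, 261], 0.3)]
jar [([201, 83], 0.7)]
timer [([244, 287], 0.58)]
foam_rack [([196, 393], 0.88), ([186, 230], 0.18)]
top {'fx': 481.41299774509713, 'fy': 481.41299774509713, 'cx': 256.04244155893156, 'cy': 195.22050260591908, 'R': array([[-0.00589837, -0.99994533,  0.00863457],
       [-0.98128207,  0.00412576, -0.19253174],
       [ 0.19248559, -0.00960857, -0.98125276]]), 't': array([0.00936444, 0.52275191, 1.46047691])}
carrier [([179, 268], 0.68), ([249, 272], 0.62), ([122, 250], 0.57)]
bay [([179, 204], 0.68)]
back_stop [([170, 157], 0.89)]
post [([190, 238], 0.53)]
end_a [([105, 258], 0.89), ([268, 280], 0.73), ([153, 254], 0.66), ([211, 275], 0.62)]
end_b [([105, 258], 0.89), ([268, 280], 0.73), ([153, 254], 0.66), ([211, 275], 0.62)]
pot [([140, 197], 0.47)]
jar []
timer [([239, 362], 0.79), ([180, 204], 0.19)]
foam_rack [([265, 142], 0.64)]
```

View pics/scene0.png

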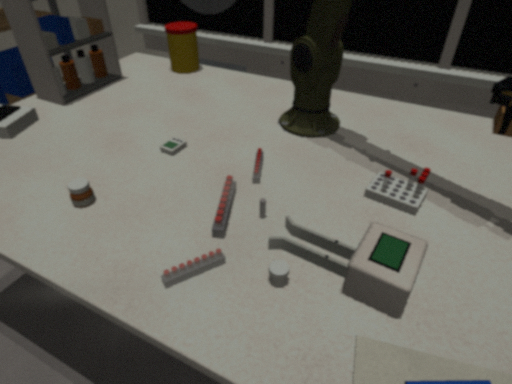

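View pics/top0.png

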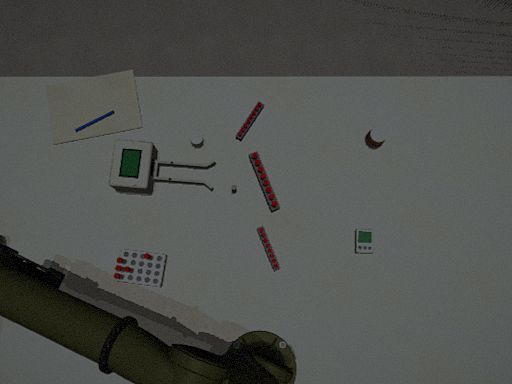

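```bash
cat > h.py <<'E'
from rig import env
import numpy as np, cv2
def ray(cam,r,c,z):
    i=env.camera_info(cam);R=np.array(i['R']);t=np.array(i['t'])
    o=-R.T@t; d=R.T@np.array([(c-i['cx'])/i['fx'],(r-i['cy'])/i['fy'],1.])
    return o+d*(z-o[2])/d[2]
def proj(cam,X):
    i=env.camera_info(cam);p=np.array(i['R'])@np.array(X)+np.array(i['t'])
    return np.array([p[1]/p[2]*i['fy']+i['cy'],p[0]/p[2]*i['fx']+i['cx']])
def cloud(cam,d):
    i=env.camera_info(cam);R=np.array(i['R']);t=np.array(i['t'])
    v,u=np.mgrid[:d.shape[0],:d.shape[1]]
    P=np.stack([(u-i['cx'])/i['fx']*d,(v-i['cy'])/i['fy']*d,d],-1)
    W=(P-t)@R; W[d==0]=np.nan
    return W
E
python3 - <<'E'
from h import *
p,d=env.read_camera('top'); np.save('d0.npy',d); cv2.imwrite('pics/top0b.png',p)
c=cv2.resize(p[80:290,100:400],None,fx=2.6,fy=2.6,interpolation=cv2.INTER_CUBIC); c=cv2.convertScaleAbs(c,alpha=1.5); cv2.imwrite('pics/c0.png',c)
W=cloud('top',d)
print('bench z',np.nanmedian(W[200:230,290:340,2]))
hsv=cv2.cvtColor(p,cv2.COLOR_BGR2HSV)
red=((hsv[...,0]<8)|(hsv[...,0]>172))&(hsv[...,1]>120)&(hsv[...,2]>50)
n,l,st,ce=cv2.connectedComponentsWithStats(cv2.morphologyEx(red.astype(np.uint8),cv2.MORPH_CLOSE,np.ones((7,7))))
for k in range(1,n):
    if st[k,4]>60:
        m=(l==k); z=np.nanmedian(W[m][:,2])
        pts=np.argwhere(m); q=np.array([ray('top',r,c,0.053)[:2] for r,c in pts]).astype(np.float32)
        print(ce[k],st[k],'z',z,cv2.minAreaRect(q))
for nm,(r,c),z in [('post',(190,238),0),('posttop',(187,234),.058),('pot',(140,197),0),('timer',(239,362),0),('mouth',(179,204),0),('stop',(170,157),.02),('jar',(135,375),0.062)]:
    print(nm,ray('top',r,c,z).round(3))
E
```

```text
bench z 0.0007812290903629225
[249.28828829 118.42342342] [238 102  24  33 111] z 0.03746982462732566 ((0.7765017747879028, 0.02627626433968544), (0.01269106101244688, 0.13015636801719666), 57.50115966796875)
[264.1984127  179.13095238] [252 153  25  54 252] z 0.051925938551457926 ((0.5744665265083313, -0.01867702603340149), (0.1835697889328003, 0.0178599301725626), 21.205537796020508)
[268.09285714 247.34285714] [259 228  19  40 140] z 0.03704786044860736 ((0.3593604266643524, -0.02942713536322117), (0.12892068922519684, 0.012563712894916534), 21.769445419311523)
[119.66176471 267.84558824] [114 258  16  21 136] z 0.09265400123047161 ((0.3017817735671997, 0.42524775862693787), (0.0503397211432457, 0.05038102716207504), 31.18665313720703)
post [0.55  0.065 0.   ]
posttop [0.548 0.076 0.058]
pot [0.72  0.201 0.   ]
timer [ 0.389 -0.332  0.   ]
mouth [0.587 0.176 0.   ]
stop [0.613 0.326 0.02 ]
jar [ 0.715 -0.375  0.062]
```

View pics/c0.png

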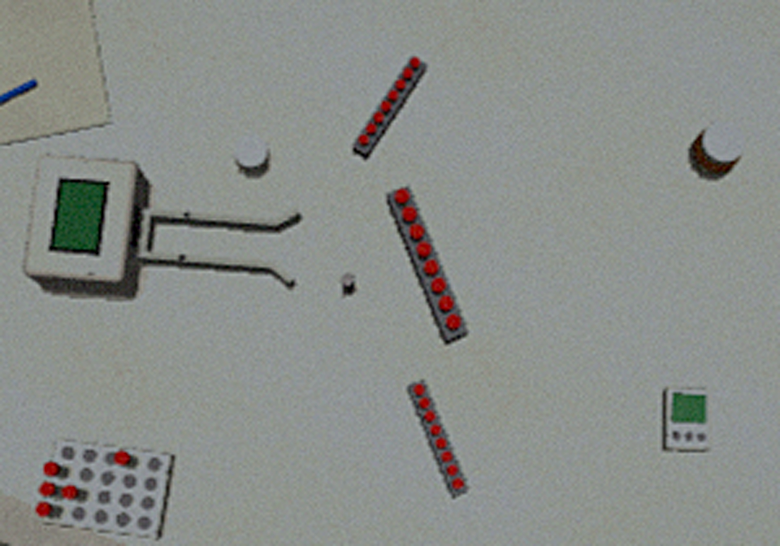

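Run:
```python
from h import *
d=np.load('d0.npy');p=cv2.imread('pics/top0b.png')
W=cloud('top',d)
z=W[...,2]
# walls
for c in range(152,218,3):
    col=[(r,round(float(W[r,c,0]),3),round(float(W[r,c,1]),3),round(float(z[r,c]),3)) for r in range(155,195) if z[r,c]>.025]
    if col: print(c,col)
print('post')
for r in range(180,198):
  for c in range(228,246):
    if z[r,c]>.03: print(r,c,W[r,c].round(3))
```

```text
152 [(155, 0.646, 0.331, 0.081), (156, 0.642, 0.33, 0.086), (157, 0.639, 0.33, 0.084), (158, 0.637, 0.331, 0.081), (159, 0.636, 0.333, 0.071), (160, 0.631, 0.331, 0.077), (161, 0.628, 0.331, 0.077), (162, 0.625, 0.331, 0.076), (163, 0.621, 0.33, 0.08), (164, 0.618, 0.331, 0.077), (165, 0.616, 0.331, 0.073), (166, 0.612, 0.331, 0.075), (167, 0.608, 0.33, 0.078), (168, 0.607, 0.332, 0.071), (169, 0.603, 0.331, 0.073), (170, 0.6, 0.331, 0.071), (171, 0.6, 0.333, 0.061), (172, 0.595, 0.332, 0.068), (173, 0.592, 0.332, 0.065), (174, 0.589, 0.332, 0.066), (175, 0.587, 0.333, 0.061), (176, 0.586, 0.335, 0.05), (177, 0.584, 0.336, 0.047), (178, 0.58, 0.335, 0.051), (179, 0.577, 0.336, 0.046), (180, 0.574, 0.335, 0.047), (181, 0.573, 0.338, 0.035), (182, 0.569, 0.336, 0.041), (183, 0.567, 0.338, 0.033), (184, 0.563, 0.337, 0.037), (185, 0.561, 0.338, 0.032), (186, 0.558, 0.338, 0.033), (187, 0.555, 0.338, 0.03), (189, 0.549, 0.338, 0.029), (190, 0.546, 0.339, 0.026), (191, 0.543, 0.338, 0.027)]
155 [(155, 0.656, 0.329, 0.045), (156, 0.655, 0.33, 0.039), (157, 0.649, 0.328, 0.047), (158, 0.65,
[... 4506 characters left out ...]

186 234 [0.551 0.076 0.059]
186 235 [0.551 0.073 0.057]
187 232 [0.547 0.082 0.061]
187 233 [0.549 0.079 0.053]
187 234 [0.548 0.076 0.059]
187 235 [0.547 0.072 0.062]
187 236 [0.549 0.07  0.052]
188 232 [0.545 0.082 0.058]
188 233 [0.543 0.079 0.064]
188 234 [0.545 0.076 0.059]
188 235 [0.544 0.072 0.061]
188 236 [0.545 0.069 0.058]
189 232 [0.542 0.082 0.057]
189 233 [0.54  0.079 0.065]
189 234 [0.541 0.076 0.058]
189 235 [0.54  0.072 0.063]
189 236 [0.544 0.07  0.045]
190 232 [0.542 0.083 0.042]
190 233 [0.541 0.079 0.046]
190 234 [0.54  0.076 0.052]
190 235 [0.54  0.073 0.048]
190 236 [0.543 0.07  0.038]
191 233 [0.54  0.08  0.035]
191 234 [0.54  0.077 0.033]
191 235 [0.54  0.073 0.032]
```

Candidates for the carrier in the top view: (118,249) is a small strip with caps at 37 mm. (247,268) is another small strip, also 37 mm. (179,264) has a vial row 184 mm long and caps at 52 mm, so it fits the 200 x 30 x 53 mm description. The crop shows it as the largest strip, right in front of the post (187,234) and the bay mouth (~174,205), so I choose that one. First I'll turn the tool to line up with the bay.

Emit:
{"name": "carry_out", "arguments": {"plan": [[0, 0, 0.122, 0, 0, 0, 0], [0, 0, 0.122, 0, 0, 0, 0], [0, 0, 0.122, 0, 0, 0, 0], [0, 0, 0.122, 0, 0, 0, 0], [0, 0, 0.122, 0, 0, 0, 0], [0, 0, 0.122, 0, 0, 0, 0], [0, 0, 0.122, 0, 0, 0, 0], [0, 0, 0.122, 0, 0, 0, 0], [0, 0, 0.122, 0, 0, 0, 0], [0, 0, 0.122, 0, 0, 0, 0]], "squeeze": 20}}

```text
time: 1.98
eef_pos: [0.2773, 0.5879, 0.2226]
ee_rot: [-0.0, 0.74, 0.672, 0.0]
ft_force: [0.5, 1.4, -0.1]
grip_width: 0.0281
```

Emit:
{"name": "carry_out", "arguments": {"plan": [[0, 0, 0, -2.54, 1.87, 0, 0], [0, 0, 0, -2.54, 1.87, 0, 0], [0, 0, 0, -2.54, 1.87, 0, 0], [0, 0, 0, -2.54, 1.87, 0, 0], [0, 0, 0, -2.54, 1.87, 0, 0], [0, 0, 0, -2.54, 1.87, 0, 0], [0, 0, 0, -2.54, 1.87, 0, 0], [0, 0, 0, -2.54, 1.87, 0, 0], [0, 0, 0, -2.54, 1.87, 0, 0], [0, 0, 0, -2.54, 1.87, 0, 0], [0, 0, 0, -2.54, 1.87, 0, 0], [0, 0, 0, -2.54, 1.87, 0, 0]]}}

```text
time: 2.98
eef_pos: [0.4741, 0.2627, 0.2229]
ee_rot: [-0.0, 0.738, 0.675, 0.0]
ft_force: [0.5, -0.2, -0.6]
grip_width: 0.0007
```

Emit:
{"name": "carry_out", "arguments": {"plan": [[0, 0, 0, -2.54, 1.87, 0, 0], [0, 0, 0, -2.54, 1.87, 0, 0], [0, 0, 0, -2.54, 1.87, 0, 0], [0, 0, 0, -2.54, 1.87, 0, 0], [0, 0, 0, -2.54, 1.87, 0, 0], [0, 0, 0, -2.54, 1.87, 0, 0], [0, 0, 0, -2.54, 1.87, 0, 0], [0, 0, 0, -2.54, 1.87, 0, 0], [0, 0, 0, -2.54, 1.87, 0, 0], [0, 0, 0, -2.54, 1.87, 0, 0], [0, 0, 0, -2.54, 1.87, 0, 0], [0, 0, 0, 0, 0, 0, 0]]}}

```text
time: 3.98
eef_pos: [0.6547, -0.0411, 0.2224]
ee_rot: [0.003, 0.741, 0.671, -0.001]
ft_force: [-0.8, -1.4, 0.6]
grip_width: 0.0005
```

Emit:
{"name": "carry_out", "arguments": {"plan": [[0, 0, 0, -1.1, 1.4, 0, 0], [0, 0, 0, 0, 0, 3.4, 0], [0, 0, 0, 0, 0, 3.4, 0], [0, 0, 0, 0, 0, 3.4, 0], [0, 0, 0, 0, 0, 3.4, 0], [0, 0, 0, 0, 0, 3.0, 0], [0, 0, 0, 0, 0, 2.2, 0], [0, 0, 0, 0, 0, 1.2, 0], [0, 0, 0, 0, 0, 0.7, 0], [0, 0, 0, 0, 0, 0, 0], [0, 0, 0, 0, 0, 0, 0]]}}

```text
time: 4.9
eef_pos: [0.6671, -0.0449, 0.0168]
ee_rot: [0.001, 0.738, 0.675, 0.001]
ft_force: [0.5, 0.3, 0.3]
grip_width: -0.0001
```

```bash
cat >> h.py <<'E'
def carrier(p,d):
    hsv=cv2.cvtColor(p,cv2.COLOR_BGR2HSV)
    red=((hsv[...,0]<8)|(hsv[...,0]>172))&(hsv[...,1]>120)&(hsv[...,2]>50)
    n,l,st,ce=cv2.connectedComponentsWithStats(cv2.morphologyEx(red.astype(np.uint8),cv2.MORPH_CLOSE,np.ones((9,9))))
    for k in range(1,n):
        if st[k,4]>40:
            q=np.array([ray('top',r,c,0.052)[:2] for r,c in np.argwhere((l==k))]).astype(np.float32)
            if q[:,0].min()<.34 and q[:,1].mean()>.3: continue
            m=q.mean(0);w,v=np.linalg.eigh(np.cov((q-m).T));a=v[:,1]*np.sign(v[1,1])
            s=(q-m)@a
            print('red',ce[k].round(),'c',m.round(4),'mid',(m+a*(s.max()+s.min())/2).round(4),'ang',np.degrees(np.arctan2(a[1],a[0])).round(1),'len',round(float(np.ptp(s)),4))
def look(name,crop=(80,290,100,400)):
    p,d=env.read_camera('top'); r0,r1,c0,c1=crop
    c=cv2.convertScaleAbs(cv2.resize(p[r0:r1,c0:c1],None,fx=2.6,fy=2.6,interpolation=cv2.INTER_CUBIC),alpha=1.5); cv2.imwrite(f'pics/{name}.png',c)
    carrier(p,d); s=env.get_state(); print(s['time'],s['eef_pos'].round(4),s['ft_force'].round(1))
    return p,d
E
python3 -c "
from h import *
look('t1')"
```

```text
red [249. 119.] c [0.7757 0.0275] mid [0.7771 0.0267] ang 147.9 len 0.1302
red [271. 254.] c [ 0.3391 -0.038 ] mid [ 0.3404 -0.0375] ang 20.9 len 0.0899
4.95 [ 0.6676 -0.0449  0.0174] [-0.4 -0.5 -0.1]
```

View pics/t1.png

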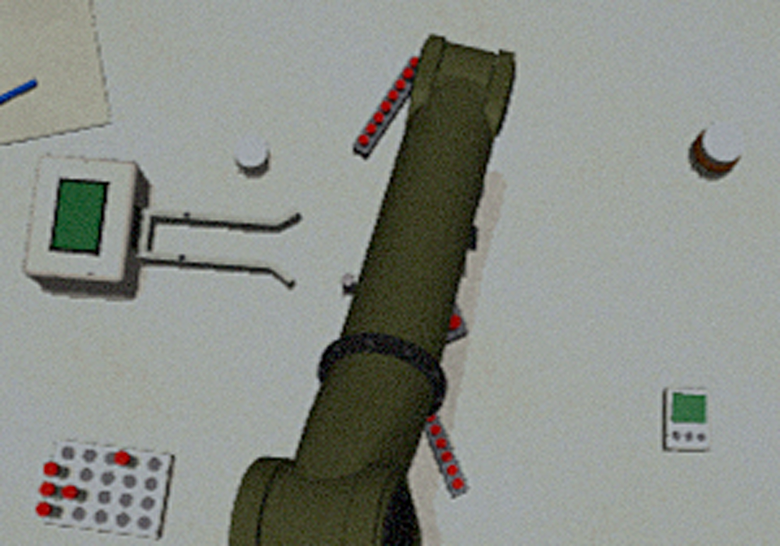

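Emit:
{"name": "carry_out", "arguments": {"plan": [[0, 0, 0, 0.8, -0.07, 0.3, 0], [0, 0, 0, 0.8, -0.07, 0, 0], [0, 0, 0, 0.8, -0.07, 0, 0], [0, 0, 0, 0.7, -0.07, 0, 0], [0, 0, 0, 0.6, -0.4, 0, 0], [0, 0, 0, 0.6, -0.4, 0, 0], [0, 0, 0, 0.6, -0.4, 0, 0], [0, 0, 0, 0.6, -0.5, 0, 0], [0, 0, 0, 0, 0, 0, 0]]}}

```text
time: 5.7
eef_pos: [0.6505, 0.0139, 0.0126]
ee_rot: [-0.001, 0.738, 0.675, 0.0]
ft_force: [0.2, 0.4, 0.5]
grip_width: 0.0006
```

```bash
cat >> h.py <<'E'
def sc(name):
    p,d=env.read_camera('scene'); W=cloud('scene',d)
    c=cv2.convertScaleAbs(cv2.resize(p[110:310,120:420],None,fx=2.6,fy=2.6,interpolation=cv2.INTER_CUBIC),alpha=1.4); cv2.imwrite(f'pics/{name}.png',c)
    hsv=cv2.cvtColor(p,cv2.COLOR_BGR2HSV)
    red=((hsv[...,0]<8)|(hsv[...,0]>172))&(hsv[...,1]>110)&(hsv[...,2]>50)
    n,l,st,ce=cv2.connectedComponentsWithStats(cv2.morphologyEx(red.astype(np.uint8),cv2.MORPH_CLOSE,np.ones((9,9))))
    for k in range(1,n):
        if st[k,4]>40:
            P=np.argwhere(l==k)
            q=np.array([ray('scene',r,c,0.047)[:2] for r,c in P])
            m=q.mean(0)
            if not(.3<m[0]<.9 and -.3<m[1]<.3): continue
            w,v=np.linalg.eigh(np.cov((q-m).T));a=v[:,1]*np.sign(v[1,1]);s=(q-m)@a
            print('sc',ce[k].round(),'mid',(m+a*(s.max()+s.min())/2).round(4),'ang',np.degrees(np.arctan2(a[1],a[0])).round(1),'len',round(float(np.ptp(s)),4))
    s=env.get_state(); print(s['time'],s['eef_pos'].round(4),s['ft_force'].round(1))
E
python3 -c "
from h import *
look('t2');sc('s2')"
```

```text
red [270. 195.] c [ 0.5236 -0.0382] mid [ 0.525  -0.0373] ang 33.6 len 0.0853
red [268. 248.] c [ 0.3585 -0.0299] mid [ 0.3589 -0.0297] ang 22.1 len 0.1302
5.75 [0.6505 0.0131 0.0125] [-0.1 -0.4  0.2]
sc [258. 160.] mid [ 0.3788 -0.0216] ang 21.9 len 0.1189
sc [232. 216.] mid [0.6285 0.0337] ang 29.9 len 0.0328
5.8 [0.6506 0.0125 0.0124] [0.3 0.2 0.5]
```

View pics/s2.png

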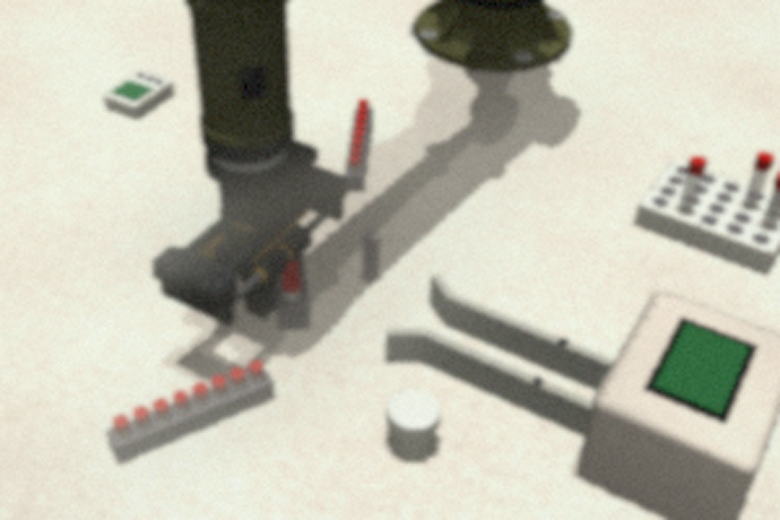

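Emit:
{"name": "carry_out", "arguments": {"plan": [[0, 0, 0, 0.6, -0.5, 0, 0], [0, 0, 0, 0.65, -0.6, 0, 0], [0, 0, 0, 0.65, -0.6, 0, 0], [0, 0, 0, 0.65, -0.65, 0, 0], [0, 0, 0, 0, 0, 0, 0]]}}

```text
time: 6.22
eef_pos: [0.6285, 0.0421, 0.0122]
ee_rot: [-0.001, 0.737, 0.676, -0.0]
ft_force: [-0.2, 0.6, -0.1]
grip_width: 0.0006
```

```bash
python3 -c "
from h import *
look('t3');sc('s3')"
```

```text
red [268. 193.] c [ 0.5296 -0.0301] mid [ 0.5308 -0.0287] ang 49.4 len 0.1072
red [268. 248.] c [ 0.3588 -0.0296] mid [ 0.3589 -0.0296] ang 22.0 len 0.1302
6.2667 [0.6291 0.0413 0.0123] [ 0.3 -0.2 -0.3]
sc [258. 157.] mid [ 0.3647 -0.0271] ang 21.9 len 0.0886
6.3167 [0.6296 0.0405 0.0125] [-0.8 -0.9 -0.3]
```

View pics/t3.png

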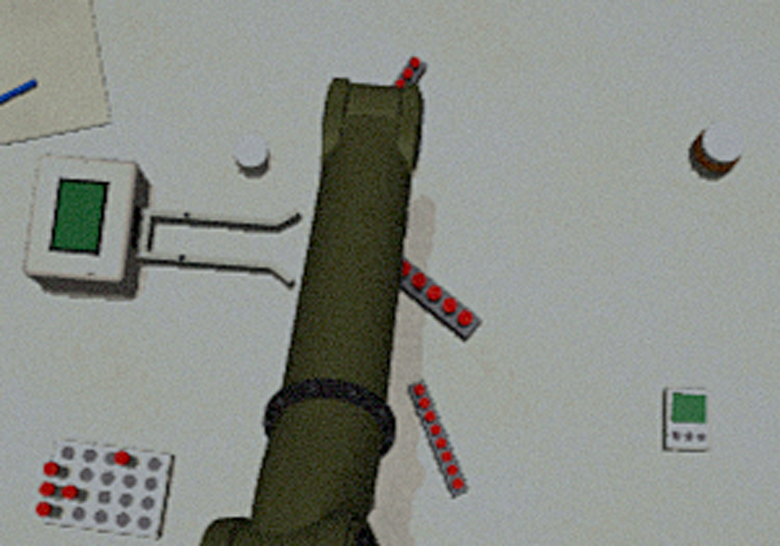

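Emit:
{"name": "carry_out", "arguments": {"plan": [[0, 0, 0, -1.0, 0, 0, 0], [0, 0, 0, 0, 0, -3, 0], [0, 0, 0, 0, 0, -3.5, 0], [0, 0, 0, 0, 0, -3.5, 0], [0, 0, 0, -1.7, -3.2, 0, 0], [0, 0, 0, -1.7, -3.2, 0, 0], [0, 0, 0, -1.7, -3.2, 0, 0], [0, 0, 0, -1.7, -3.2, 0, 0], [0, 0, 0, -1.5, -3.0, 0, 0], [0, 0, 0, 0, 0, 0, 0]]}}

```text
time: 7.15
eef_pos: [0.4581, -0.0429, 0.1114]
ee_rot: [-0.003, 0.74, 0.673, -0.001]
ft_force: [-0.6, 0.0, -0.6]
grip_width: 0.0003
```

```bash
python3 -c "
from h import *
look('t4');sc('s4')"
```

```text
red [249. 118.] c [0.7763 0.0268] mid [0.777  0.0264] ang 147.6 len 0.1302
red [247. 176.] c [0.584  0.0356] mid [0.5813 0.0325] ang 49.6 len 0.0998
7.2 [ 0.4616 -0.0413  0.1123] [1.  0.7 0.4]
sc [240. 205.] mid [0.5793 0.0277] ang 49.2 len 0.106
7.25 [ 0.4638 -0.0403  0.1129] [-0.1 -0.1 -0.4]
```

View pics/s4.png

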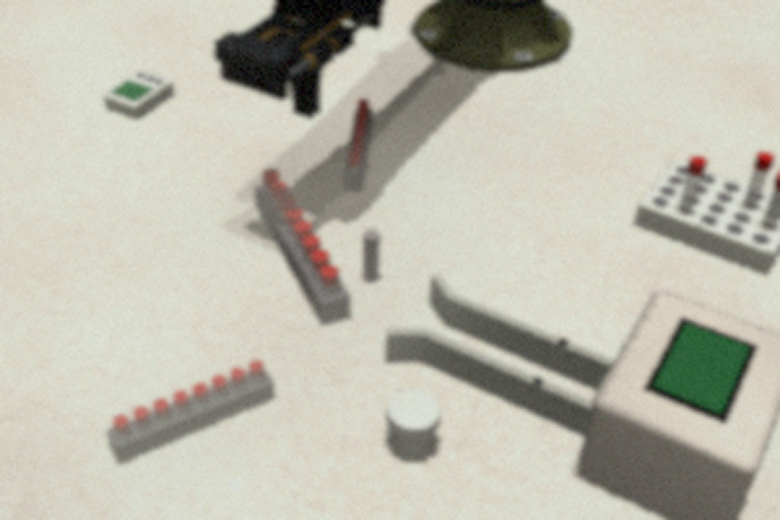

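Emit:
{"name": "carry_out", "arguments": {"plan": [[0, 0, 0, 0.3, -0.4, 0, 0], [0, 0, 0, 0, 0, 3, 0], [0, 0, 0, 0, 0, 3, 0], [0, 0, 0, 0, 0, 2.5, 0], [0, 0, 0, 0, 0, 1.4, 0], [0, 0, 0, 0, 0, 0, 0], [0, 0, 0, 0, 0, 0, 0]]}}

```text
time: 7.83
eef_pos: [0.4611, -0.0359, 0.0131]
ee_rot: [-0.0, 0.738, 0.675, -0.001]
ft_force: [0.8, -0.0, -0.1]
grip_width: 0.0008
```

```bash
python3 -c "
from h import *
look('t5');sc('s5')"
```

```text
red [249. 118.] c [0.7763 0.0268] mid [0.777  0.0264] ang 147.6 len 0.1302
red [245. 175.] c [0.5877 0.0398] mid [0.587 0.039] ang 49.9 len 0.0861
7.8833 [ 0.4619 -0.0358  0.014 ] [ 1.1 -0.2 -0.6]
sc [240. 205.] mid [0.5817 0.03  ] ang 49.4 len 0.1026
7.9333 [ 0.4623 -0.0357  0.0145] [ 0.3 -0.5  0.6]
```

Emit:
{"name": "carry_out", "arguments": {"plan": [[0, 0, 0, -0.5, 0.7, 0, 0], [0, 0, 0, -0.5, 0.75, 0, 0], [0, 0, 0, -0.45, 0.8, 0, 0], [0, 0, 0, -0.4, 0.8, 0, 0], [0, 0, 0, -0.4, 0.8, 0, 0], [0, 0, 0, -0.4, 0.8, 0, 0], [0, 0, 0, 0, 0, 0, 0]]}}

```text
time: 8.52
eef_pos: [0.507, -0.068, 0.0139]
ee_rot: [0.001, 0.739, 0.674, 0.0]
ft_force: [0.0, -0.6, 0.1]
grip_width: 0.0007
```

```bash
python3 -c "
from h import *
look('t6');sc('s6')"
```

```text
red [249. 118.] c [0.7763 0.0269] mid [0.777  0.0265] ang 147.4 len 0.1302
red [248. 177.] c [0.5821 0.0303] mid [0.5817 0.0294] ang 64.9 len 0.1123
8.5667 [ 0.5061 -0.0675  0.0137] [ 0.2 -0.1 -0. ]
sc [258. 158.] mid [ 0.3717 -0.0241] ang 20.9 len 0.1038
sc [239. 204.] mid [0.5808 0.026 ] ang 64.0 len 0.1145
8.6167 [ 0.5054 -0.067   0.0135] [-0.1  0.4  0.3]
```

View pics/s6.png

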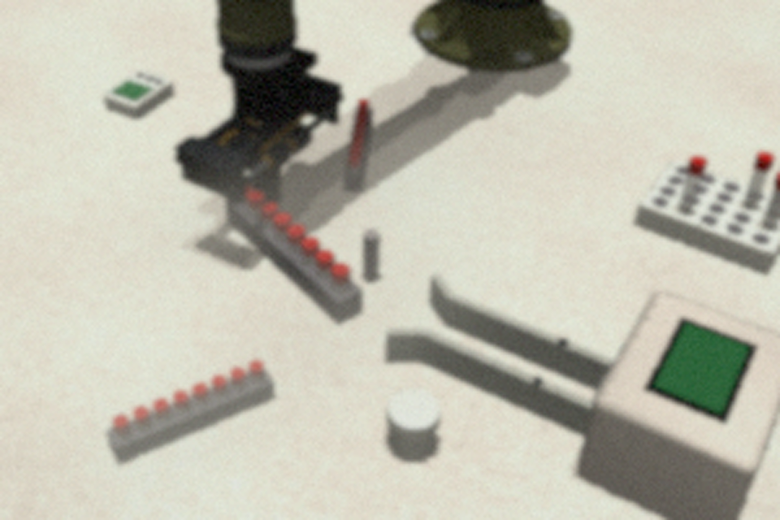

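Emit:
{"name": "carry_out", "arguments": {"plan": [[0, 0, 0, -0.4, 0.7, 0, 0], [0, 0, 0, -0.3, 0.8, 0, 0], [0, 0, 0, -0.2, 0.8, 0, 0], [0, 0, 0, -0.2, 0.7, 0, 0], [0, 0, 0, 0, 0.5, 0, 0], [0, 0, 0, 0, 0, 0, 0]]}}

```text
time: 9.12
eef_pos: [0.5402, -0.081, 0.0137]
ee_rot: [0.001, 0.738, 0.675, 0.0]
ft_force: [-0.5, 1.0, 0.7]
grip_width: 0.0007
```

```bash
python3 -c "
from h import *
look('t7');sc('s7')"
```

```text
red [249. 119.] c [0.7758 0.0271] mid [0.7765 0.0267] ang 147.6 len 0.1314
red [249. 176.] c [0.5846 0.0279] mid [0.5839 0.0241] ang 80.0 len 0.1197
9.1667 [ 0.5395 -0.0808  0.0136] [-0.1  0.7 -0. ]
sc [238. 204.] mid [0.5849 0.0256] ang 78.2 len 0.1147
9.2167 [ 0.5391 -0.0805  0.0136] [-0.9 -0.4  0. ]
```

View pics/t7.png

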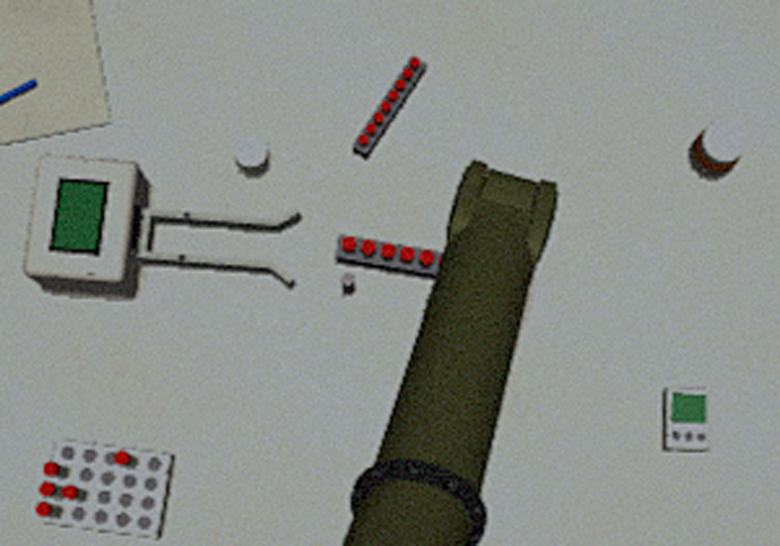

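Emit:
{"name": "carry_out", "arguments": {"plan": [[0, 0, 0, -0.1, 0.5, 0, 0], [0, 0, 0, 0, 0.4, 0, 0], [0, 0, 0, 0, 0, 0, 0], [0, 0, 0, 0, -1.5, 0, 0], [0, 0, 0, -1, -1, -3, 0], [0, 0, 0, -2, 0, -3.5, 0], [0, 0, 0, -3, 0, -3, 0], [0, 0, 0, -2, 2, 0, 0], [0, 0, 0, 0, 3, 0, 0], [0, 0, 0, 0, 0, 0, 0], [0, 0, 0, 0, 0, 0, 0]]}}

```text
time: 10.13
eef_pos: [0.5663, -0.1636, 0.1078]
ee_rot: [0.0, 0.738, 0.675, -0.0]
ft_force: [-1.0, 0.2, 0.2]
grip_width: 0.0004
```

```bash
python3 -c "
from h import *
look('t8');sc('s8')"
```

```text
red [249. 119.] c [0.7756 0.0274] mid [0.7765 0.0268] ang 147.5 len 0.1314
red [260. 177.] c [ 0.5814 -0.0057] mid [ 0.5813 -0.0062] ang 83.2 len 0.1846
red [263. 236.] c [ 0.3938 -0.0152] mid [ 0.392  -0.0159] ang 21.9 len 0.0584
10.1833 [ 0.5652 -0.1634  0.1076] [-0.4 -1.   0.7]
sc [258. 160.] mid [ 0.3789 -0.0212] ang 21.7 len 0.1186
sc [242. 207.] mid [0.5875 0.039 ] ang 83.6 len 0.0867
10.2333 [ 0.5646 -0.1633  0.1075] [ 0.8 -0.8 -0.4]
```

View pics/t8.png

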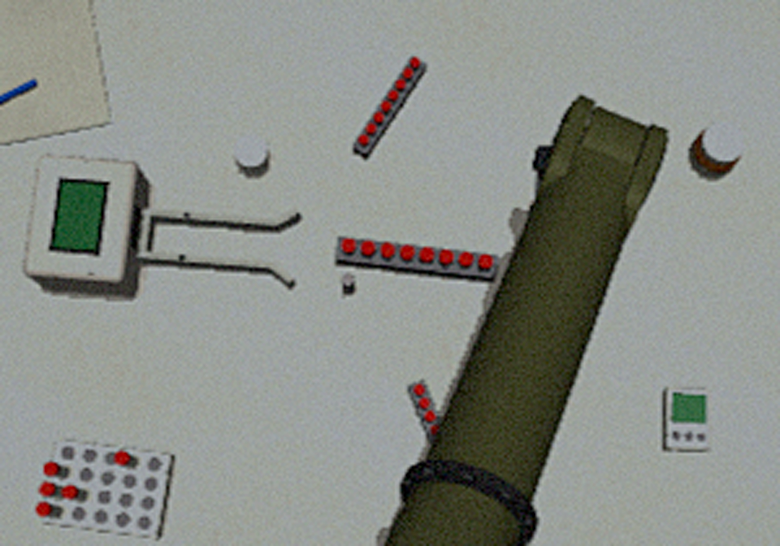

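View pics/s8.png

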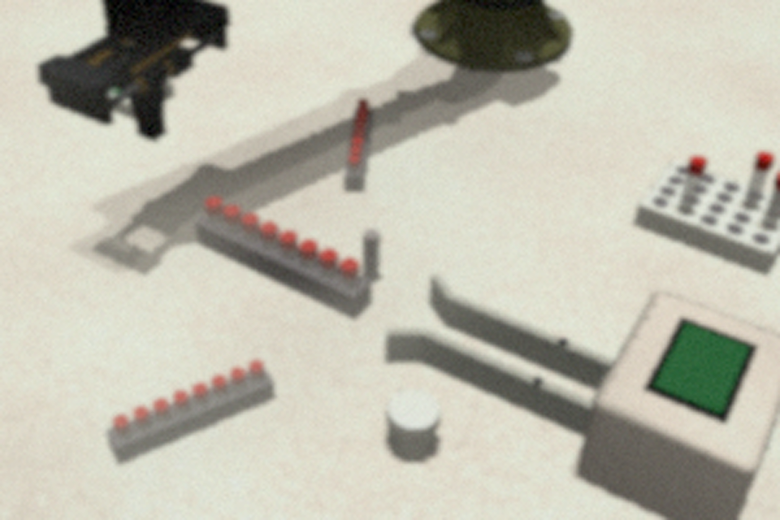

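Emit:
{"name": "carry_out", "arguments": {"plan": [[0, 0, 0, 0, 0.3, 3, 0], [0, 0, 0, 0, 0, 3, 0], [0, 0, 0, 0, 0, 2.2, 0], [0, 0, 0, 0, 0, 1.2, 0], [0, 0, 0, 0, 0, 0, 0], [0, 0, 0, 1.5, 0, 0, 0], [0, 0, 0, 1.5, 0, 0, 0], [0, 0, 0, 1.0, 0, 0, 0], [0, 0, 0, 0.6, 0, 0, 0], [0, 0, 0, 0.6, 0, 0, 0], [0, 0, 0, 0.6, 0, 0, 0], [0, 0, 0, 0, 0, 0, 0]]}}

```text
time: 11.23
eef_pos: [0.5744, -0.1066, 0.015]
ee_rot: [0.001, 0.738, 0.675, 0.0]
ft_force: [0.0, -1.2, 1.2]
grip_width: 0.0005
```

```bash
python3 -c "
from h import *
look('t9');sc('s9')"
```

```text
red [249. 118.] c [0.7763 0.0268] mid [0.777  0.0264] ang 147.6 len 0.1302
red [250. 176.] c [0.5841 0.0269] mid [0.5843 0.0285] ang 83.3 len 0.1345
11.2833 [ 0.5741 -0.1066  0.0147] [ 1.2 -2.9  0.4]
sc [239. 205.] mid [0.5842 0.0251] ang 83.2 len 0.1354
11.3333 [ 0.5739 -0.1065  0.0144] [ 0.  -0.6  0.6]
```

View pics/t9.png

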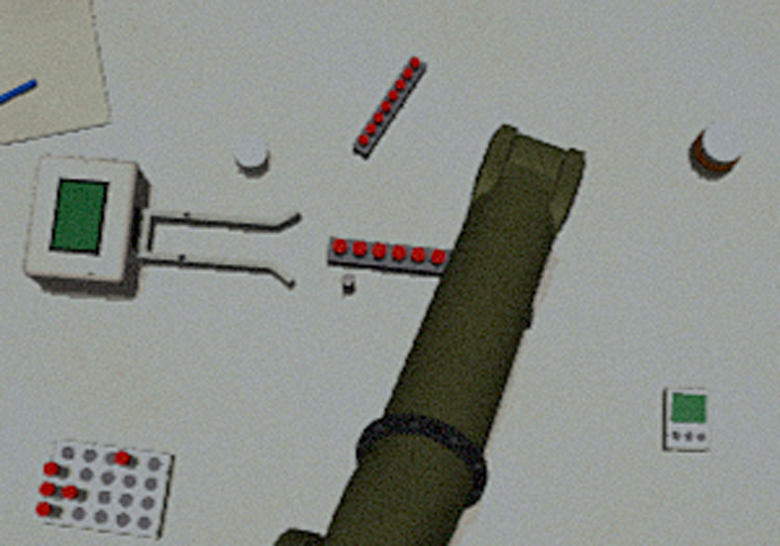

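Emit:
{"name": "carry_out", "arguments": {"plan": [[0, 0, 0, 0.6, 0, 0, 0], [0, 0, 0, 0.7, 0, 0, 0], [0, 0, 0, 0.7, 0, 0, 0], [0, 0, 0, 0.7, 0, 0, 0], [0, 0, 0, 0.7, 0, 0, 0], [0, 0, 0, 0.7, 0, 0, 0], [0, 0, 0, 0.6, 0, 0, 0], [0, 0, 0, 0, 0, 0, 0]]}}

```text
time: 12.0
eef_pos: [0.5779, -0.0573, 0.014]
ee_rot: [-0.0, 0.738, 0.675, 0.0]
ft_force: [0.3, -1.1, 1.5]
grip_width: 0.0004
```

```bash
python3 -c "
from h import *
look('t10');sc('s10')"
```

```text
red [249. 118.] c [0.7766 0.0269] mid [0.7771 0.0267] ang 147.5 len 0.1302
red [233. 176.] c [0.5853 0.0785] mid [0.5852 0.0778] ang 85.0 len 0.1368
12.05 [ 0.5776 -0.0572  0.0138] [-0.4 -0.4  0.3]
sc [252. 209.] mid [0.5843 0.065 ] ang 85.9 len 0.1512
12.1 [ 0.5773 -0.0573  0.0135] [-0.  -0.3 -0.5]
```

View pics/t10.png

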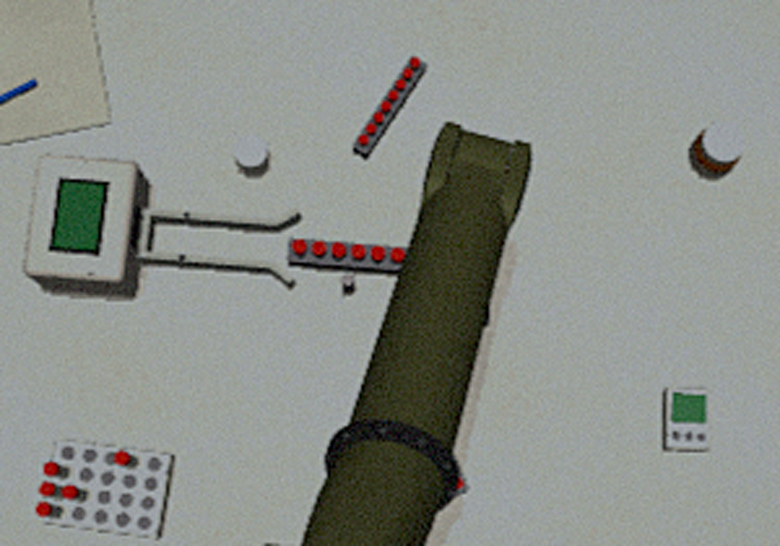

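View pics/s10.png

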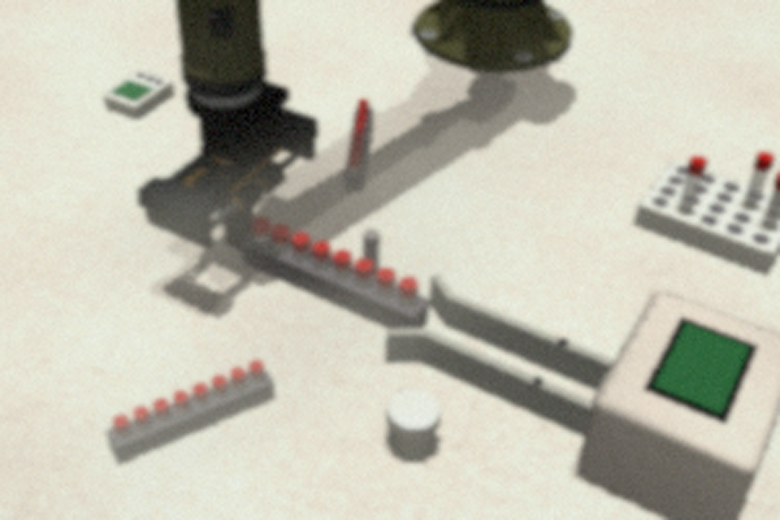

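Emit:
{"name": "carry_out", "arguments": {"plan": [[0, 0, 0, 0.6, 0, 0, 0], [0, 0, 0, 0.7, 0.03, 0, 0], [0, 0, 0, 0.7, 0.03, 0, 0], [0, 0, 0, 0.7, 0.03, 0, 0], [0, 0, 0, 0.7, 0.03, 0, 0], [0, 0, 0, 0.7, 0.03, 0, 0], [0, 0, 0, 0.7, 0, 0, 0], [0, 0, 0, 0.7, 0, 0, 0], [0, 0, 0, 0, 0, 0, 0]]}}

```text
time: 12.85
eef_pos: [0.5844, -0.0021, 0.014]
ee_rot: [-0.001, 0.737, 0.675, 0.001]
ft_force: [0.5, 0.8, -0.2]
grip_width: 0.0006
```

```bash
python3 -c "
from h import *
look('t11');sc('s11')"
```

```text
red [249. 118.] c [0.7761 0.0271] mid [0.777  0.0265] ang 147.5 len 0.1302
red [216. 174.] c [0.5921 0.1333] mid [0.5922 0.1345] ang 84.8 len 0.131
red [270. 250.] c [ 0.35   -0.0336] mid [ 0.3508 -0.0333] ang 21.1 len 0.1123
12.9 [ 0.5844 -0.0029  0.0141] [-0.6 -0.5  0.6]
sc [268. 217.] mid [0.5907 0.1113] ang 85.8 len 0.179
12.95 [ 0.5845 -0.0037  0.0142] [-0.   0.2  0.1]
```

View pics/t11.png

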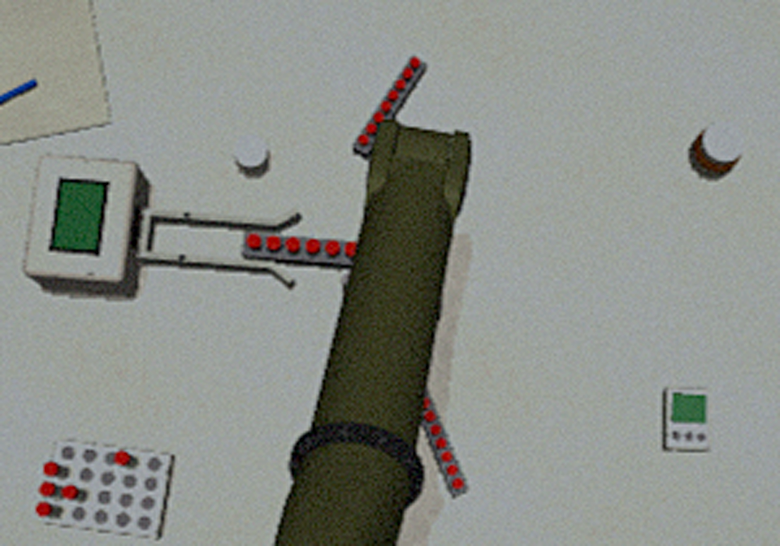

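Emit:
{"name": "carry_out", "arguments": {"plan": [[0, 0, 0, 0.6, 0, 0, 0], [0, 0, 0, 0.8, 0, 0, 0], [0, 0, 0, 0.8, 0, 0, 0], [0, 0, 0, 0.8, 0, 0, 0], [0, 0, 0, 0.8, 0, 0, 0], [0, 0, 0, 0.8, 0, 0, 0], [0, 0, 0, 0.8, 0, 0, 0], [0, 0, 0, 0.8, 0, 0, 0], [0, 0, 0, 0.8, 0, 0, 0], [0, 0, 0, 0.7, 0, 0, 0], [0, 0, 0, 0.6, 0, 0, 0], [0, 0, 0, 0, 0, 0, 0]]}}

```text
time: 13.95
eef_pos: [0.5919, 0.0803, 0.0141]
ee_rot: [-0.0, 0.738, 0.675, 0.001]
ft_force: [0.3, -0.1, 0.8]
grip_width: 0.0002
```

```bash
python3 -c "
from h import *
look('t12');sc('s12')"
```

```text
red [252. 114.] c [0.7899 0.0184] mid [0.7918 0.0172] ang 147.3 len 0.0954
red [186. 171.] c [0.6009 0.2271] mid [0.6008 0.2264] ang 84.6 len 0.1116
red [268. 248.] c [ 0.3584 -0.0299] mid [ 0.3589 -0.0297] ang 22.1 len 0.1302
14.0 [0.5915 0.0803 0.0139] [ 0.5 -1.3 -0.1]
sc [307. 233.] mid [0.5995 0.2037] ang 83.4 len 0.1594
14.05 [0.5912 0.0801 0.0136] [-0.1 -0.5  0.4]
```

View pics/t12.png

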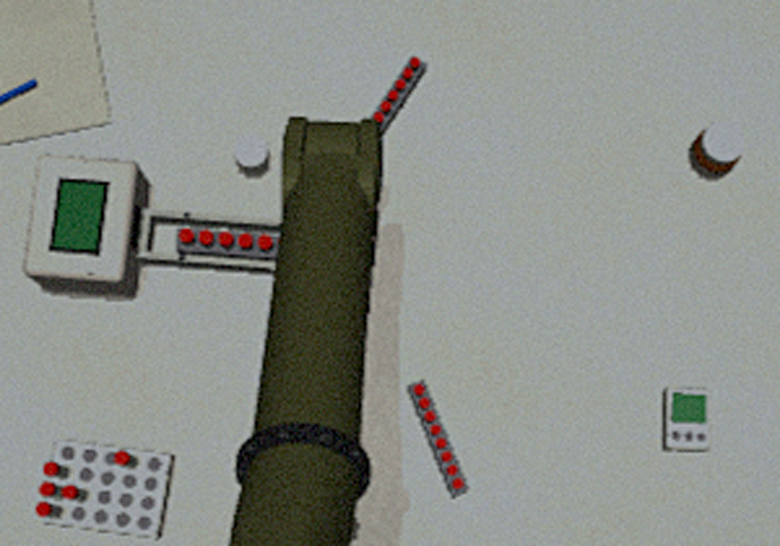

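Emit:
{"name": "carry_out", "arguments": {"plan": [[0, 0, 0, 0.5, 0, 0, 0], [0, 0, 0, 0.5, 0, 0, 0], [0, 0, 0, 0.5, 0, 0, 0], [0, 0, 0, 0.4, 0, 0, 0], [0, 0, 0, 0.4, 0, 0, 0], [0, 0, 0, 0.3, 0, 0, 0], [0, 0, 0, 0.3, 0, 0, 0], [0, 0, 0, 0, 0, 0, 0]]}}

```text
time: 14.72
eef_pos: [0.5942, 0.1081, 0.014]
ee_rot: [-0.0, 0.738, 0.675, 0.0]
ft_force: [0.3, 0.4, 0.3]
grip_width: 0.0004
```

Emit:
{"name": "carry_out", "arguments": {"plan": [[0, 0, 0, 0.2, 0, 0, 0], [0, 0, 0, 0.2, 0, 0, 0]]}}

```text
time: 14.88
eef_pos: [0.5946, 0.1104, 0.0141]
ee_rot: [0.0, 0.738, 0.674, -0.0]
ft_force: [-0.3, -1.8, -1.6]
grip_width: 0.0011
```

Emit:
{"name": "carry_out", "arguments": {"plan": [[0, 0, 0, 0.2, 0, 0, 0], [0, 0, 0, 0, 0, 0, 0]]}}

```text
time: 15.05
eef_pos: [0.5948, 0.1131, 0.0141]
ee_rot: [-0.0, 0.738, 0.675, 0.0]
ft_force: [-0.3, -0.1, -0.9]
grip_width: 0.0003
```

```bash
python3 -c "
from h import *
look('t13',(140,230,110,260));sc('s13')"
```

```text
red [249. 118.] c [0.7767 0.0266] mid [0.777  0.0264] ang 147.7 len 0.1302
red [176. 170.] c [0.6043 0.2596] mid [0.6043 0.2596] ang 85.0 len 0.1148
red [268. 248.] c [ 0.3585 -0.0299] mid [ 0.3589 -0.0297] ang 22.1 len 0.1302
15.1 [0.5949 0.1131 0.0141] [ 0.6 -1.2 -1.2]
sc [317. 238.] mid [0.6032 0.2305] ang 84.3 len 0.1716
15.15 [0.5949 0.1131 0.0141] [ 0.2 -1.1 -1.2]
```

View pics/t13.png

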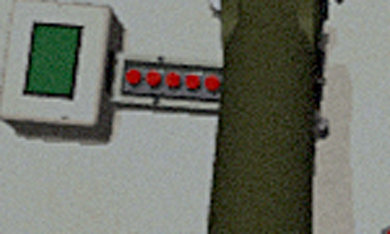

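Emit:
{"name": "carry_out", "arguments": {"plan": [[0, 0, 0, 0.2, 0, 0, 0], [0, 0, 0, 0, 0, 0, 0]]}}

```text
time: 15.32
eef_pos: [0.595, 0.1142, 0.0141]
ee_rot: [0.0, 0.738, 0.675, -0.0]
ft_force: [-0.2, -2.4, 0.3]
grip_width: 0.0004
```

Emit:
{"name": "carry_out", "arguments": {"plan": [[0, 0, 0, 0.2, 0, 0, 0], [0, 0, 0, 0, 0, 0, 0]]}}

```text
time: 15.48
eef_pos: [0.595, 0.1143, 0.0141]
ee_rot: [0.001, 0.739, 0.674, -0.001]
ft_force: [-1.1, -4.7, 1.8]
grip_width: -0.0003
```

Emit:
{"name": "carry_out", "arguments": {"plan": [[0, 0, 0, 0.2, 0, 0, 0], [0, 0, 0, 0, 0, 0, 0]]}}

```text
time: 15.65
eef_pos: [0.595, 0.1143, 0.0142]
ee_rot: [0.001, 0.739, 0.674, -0.002]
ft_force: [-1.9, -9.5, 3.6]
grip_width: 0.0002
```

TCP travel has stopped at y = 0.1143 and the force is climbing to 9.5 N, so the carrier is on the back stop. I'll back off and check.

Emit:
{"name": "carry_out", "arguments": {"plan": [[0, 0, 0, -0.5, 0, 0, 0], [0, 0, 0, -1.5, 0, 0, 0], [0, 0, 0, -2.5, 0, 0, 0], [0, 0, 0, -2, 0, -3, 0], [0, 0, 0, -3, 0, -3, 0], [0, 0, 0, -3, 0, -3, 0], [0, 0, 0, -3, 0, -3, 0], [0, 0, 0, -3, 0, -2, 0], [0, 0, 0, -3, 0, 0, 0], [0, 0, 0, -3, 0, 0, 0], [0, 0, 0, 0, 0, 0, 0], [0, 0, 0, 0, 0, 0, 0]]}}

```text
time: 16.65
eef_pos: [0.5729, -0.1262, 0.1529]
ee_rot: [0.0, 0.74, 0.673, 0.001]
ft_force: [0.4, 0.8, 0.1]
grip_width: 0.0003
```

Run:
```python
from h import *
p,d=look('t14');sc('s14')
W=cloud('top',d)
for t in('carrier','end_a','back_stop','pot','post','timer'):
    print(t,[(ray('top',*r['point'],{'end_a':.015,'back_stop':.02}.get(t,0)).round(3),round(r['conf'],2)) for r in env.pinpoint('top',t)[:4]])
for r in (168,170,172,174): print(r,[(c,round(float(W[r,c,1]),3),round(float(W[r,c,2]),3)) for c in list(range(152,164))+list(range(212,224))])
```

```text
red [249. 119.] c [0.7756 0.0273] mid [0.777  0.0265] ang 147.6 len 0.1302
red [186. 171.] c [0.6011 0.2268] mid [0.6009 0.225 ] ang 84.9 len 0.1852
16.7 [ 0.5733 -0.1239  0.1525] [0.8 0.7 0.6]
sc [258. 160.] mid [ 0.3816 -0.0203] ang 21.3 len 0.1128
sc [318. 239.] mid [0.6023 0.2254] ang 83.7 len 0.1839
16.75 [ 0.5736 -0.1225  0.1523] [ 0.2  0.1 -0.3]
carrier [(array([0.599, 0.218, 0.   ]), 0.71), (array([0.785, 0.023, 0.   ]), 0.7), (array([ 0.367, -0.033,  0.   ]), 0.4)]
end_a [(array([0.587, 0.125, 0.015]), 0.84), (array([ 0.836, -0.004,  0.015]), 0.8), (array([0.729, 0.071, 0.015]), 0.72), (array([ 0.437, -0.003,  0.015]), 0.62)]
back_stop [(array([0.611, 0.326, 0.02 ]), 0.6), (array([0.59, 0.12, 0.02]), 0.23)]
pot [(array([0.714, 0.201, 0.   ]), 0.61)]
post [(array([0.554, 0.063, 0.   ]), 0.53)]
timer [(array([ 0.394, -0.328,  0.   ]), 0.63), (array([0.536, 0.076, 0.   ]), 0.56)]
168 [(152, 0.331, 0.071), (153, 0.332, 0.056), (154, 0.33, 0.047), (155, 0.328, 0.041), (156, 0.327, 0.03), (157, nan, nan), (158, 0.321, 0.03), (159, 0.313, 0.056), (160, 0.309, 0.057), (161, 0.306, 0
[... 1111 characters left out ...]
139, 0.053), (215, 0.136, 0.05), (216, 0.133, 0.05), (217, 0.132, 0.027), (218, 0.128, 0.03), (219, 0.125, 0.03), (220, 0.124, 0.004), (221, 0.121, 0.001), (222, 0.117, -0.0), (223, 0.114, 0.005)]
174 [(152, 0.332, 0.066), (153, 0.334, 0.043), (154, 0.333, 0.033), (155, 0.33, 0.031), (156, 0.326, 0.032), (157, 0.323, 0.03), (158, 0.319, 0.035), (159, 0.317, 0.029), (160, 0.314, 0.032), (161, 0.31, 0.033), (162, 0.307, 0.031), (163, 0.305, 0.026), (212, nan, nan), (213, 0.142, 0.053), (214, 0.139, 0.051), (215, 0.136, 0.055), (216, 0.133, 0.052), (217, 0.131, 0.034), (218, 0.128, 0.033), (219, 0.125, 0.025), (220, 0.123, 0.01), (221, 0.121, -0.003), (222, 0.117, -0.002), (223, 0.114, -0.002)]
```

View pics/t14.png

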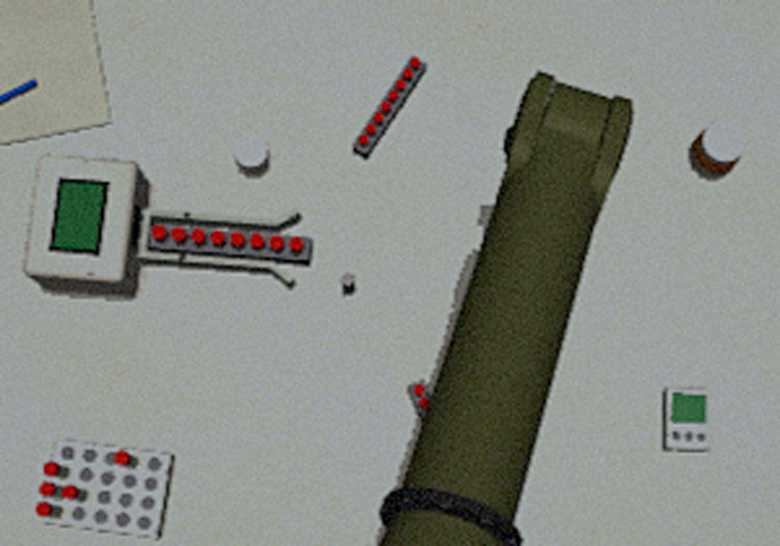

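View pics/s14.png

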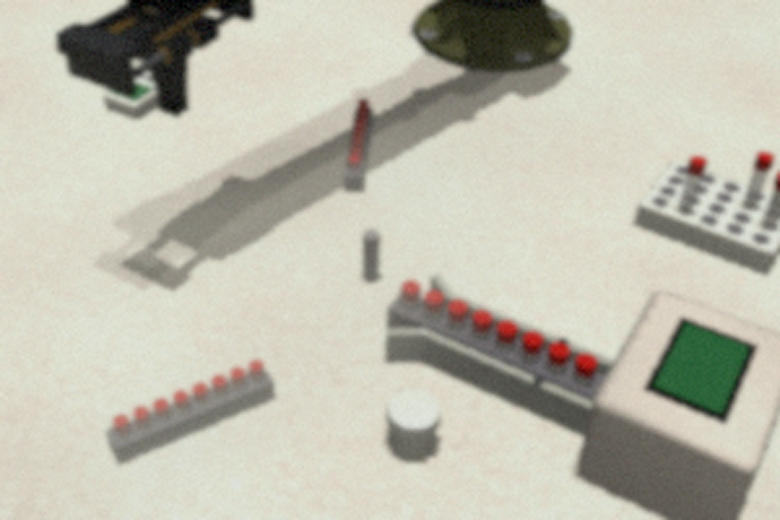

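The picture shows the carrier flat in the lane, angle 84.9°. Its leading end is at (~170,158) with no gap to the back stop. The outer end is at (~172,219), y≈0.124, which fits 45 mm sticking out. The pot, jar, timer and rack look unmoved, and the tool touches nothing.

```bash
python3 -c "
from h import *
s=env.get_state();print(s['time'],np.abs(s['joint_vel']).max());print(env.sign_off())"
```

```text
17.05 0.005626520865701375
the job is handed in; nothing more can be done
None
```

The carrier is fully home in the reader's bay, and I handed the job in at 17 s of the 64 s limit. No verdict is reported.

**What I did:** I used shut fingers at about 14 mm height throughout. I swung the far end towards the bay, then the near end the other way to line it up past the post. I then pushed on the rear end along the lane until it hit the back stop. At the stop, the tool stopped advancing at y = 0.1143 and the force rose to 9.5 N.

**Last checks:**
- **Position:** the carrier lies at 84.9°, against about 84.8° for the bay. Its centre is at about (0.601, 0.225) and its outer end at y ≈ 0.124. That puts the leading end at about 0.324, in line with the stop at 0.322–0.326, with no visible gap.
- **Flatness:** cap heights in the depth image are still about 53 mm, so the carrier lies flat.
- **Surroundings:** the pot, jar, timer, foam rack and both smaller carriers look unmoved. I compared them in the pictures; only the pot, timer and small carriers also have position readings.
- **Robot:** it was clear of everything and at rest when I handed in.

**Disagreements:** the pot and timer position readings differ by 4–6 mm between the first and last pictures, which is within the detector's scatter. The detector also named the post as a low-confidence timer and the carrier's outer end as a low-confidence back stop. I ignored both.

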